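# Draw the bearing plug with the quick-thread puller

### The job

Take the puller from its stand, feel its threaded nose gently into the tapped plug in the bearing block, screw it in clockwise until it stops, and draw the plug straight up out of its bore without touching the plug with the gripper. Then set the plug down upright in the open parts well with the puller still standing in it, let go, and leave the other things on the cart where they are.

Things in the scene. Friction and masses are not known exactly. Their poses are not given: they have to be found in the camera images.
- puller_head (a point): Centre of the puller's grip head, a flat aluminium block 36 mm (own x) by 16 mm (own y) by 40 mm tall; grip it across the 16 mm. The puller is an upright 12 mm steel rod, 95 mm tall, 0.17 kg; own z points up. A 40 mm wide collar, 36 to 42 mm above its tip, rests loosely on the stand.
- puller_tip (a point): Lowest point of the puller, on its axis, 75 mm below puller_head; same axes. The nose is a half ball of 12 mm diameter. The thread is two opposed lugs: the ends of a 5 x 5 mm square cross bar along own x, 25 mm end to end, centred 6.5 mm above the tip.
- stand_top (a point): Centre of the top face of the puller's stand, a fixed black block 70 x 70 x 45 mm high with a 30 mm square hole right through, in which the puller hangs by its collar, tip 9 mm above the cart top. Lift it straight up by 38 mm or more to clear.
- bore (a point): Centre of the bore's mouth in the top face of the bearing block: a fixed aluminium block 90 x 90 x 50 mm high with two low bolt feet (132 mm overall along its own x). Bore 43 mm diameter, 40 mm deep, vertical. z up.
- plug: The bearing plug: steel cylinder 40 mm diameter, 40 mm tall, about 0.2 kg, starting fully home in the bore with its top level with the block's top. Origin at the centre of its underside, z up. Rubber pads in the bore grip it: drawing it takes roughly 5 to 15 N until it is clear.
- plug_mouth (a point): Centre of the plug's tapped insert face, 38.5 mm above plug; axes of the plug. Keyhole: 14 mm round hole plus an 7.8 mm wide, 27 mm long slot across it, roughly along own x; the insert is turned by an unknown angle up to 0.6 rad either way. See it, or feel: nose 4 mm in, lugs on the face, press 3 to 6 N and turn until the lugs drop.
- plug_floor (a point): Floor of the insert, on the axis, 20 mm above plug; the puller's tip rests here when in (18.5 mm below plug_mouth). There the lugs turn clockwise, seen from above, under ramps to a stop about 0.85 rad past the slot; from 0.6 rad they hold the plug. Anticlockwise is blocked. Over about 0.12 N m the insert turns along, harmlessly. Axial play 2 mm; the puller stands in it when let go.
- well_in (a point): Centre of the inner floor of the parts well: a fixed open tin tray, outside 135 (own x) x 125 (own y) x 28 mm high, walls and floor 3 mm thick. The floor is 3 mm above the cart top. z up.
- trackball_center (a point): Centre of the white trackball, 57 mm diameter, sitting loose in a small square black cradle. Bystander.
- fuse_jar: Squat amber glass fuse jar, 60 mm diameter, 70 mm tall, origin under its centre. Bystander.
- standoff0: Brass standoff pillar, 12 mm diameter, 42 mm tall, origin under its centre. Bystander.
- standoff1: A second, same brass standoff pillar. Bystander.
- standoff2: A third, same brass standoff pillar. Bystander.
- foot_pad: Black rubber foot pad, 44 mm diameter, 10 mm thick, origin under its centre. Bystander.
- driver: Screwdriver lying on the cart. Bystander.
Things that resemble listed ones, but are neither listed nor needed, are in the scene too. What is meant by the part that bears puller_head is not blue, and is the smaller of those in its own colour.

How it is judged (in metres and radians):
On the way, in this order (a step that is already met when the one before it is completed fails the run):
1. the puller's nose is seated in the plug (tip within 5 mm of the insert's floor) with the plug still home in its bore (z of puller_tip in the frame of plug between 0.015 and 0.025 m and x of puller_tip in the frame of plug between -0.006 and 0.006 m and y of puller_tip in the frame of plug between -0.006 and 0.006 m and z of plug in the frame of bore below -0.036 m), for 0.1 s.
2. the plug hangs from the puller, clear above the bore and the block (z of puller_tip in the frame of plug between 0.015 and 0.025 m and x of puller_tip in the frame of plug between -0.006 and 0.006 m and y of puller_tip in the frame of plug between -0.006 and 0.006 m and z of plug in the frame of bore above 0.003 m and contact force between plug and block below 0.1 N), for 0.1 s.
At the end, for the whole second after the job is handed in: The plug stands upright (tilt under 0.1 rad), at rest, on the floor of the parts well (inside its walls, underside within 5 mm of the floor), with the puller still standing in it (tip within 5 mm of the insert's floor, tilt under 0.3 rad) (x of plug in the frame of well_in between -0.048 and 0.048 m and y of plug in the frame of well_in between -0.048 and 0.048 m and z of plug in the frame of well_in between -0.003 and 0.005 m and angle between plug's own z axis and vertical below 0.1 rad and z of puller_tip in the frame of plug between 0.015 and 0.025 m and x of puller_tip in the frame of plug between -0.006 and 0.006 m and y of puller_tip in the frame of plug between -0.006 and 0.006 m and linear speed of plug below 0.02 m/s and angle between puller_tip's own z axis and vertical below 0.3 rad); the robot touches nothing.
It fails at once if the puller and the plug bear on each other with more than 30 N (forced or yanked) (contact force between puller and plug above 30 N).
It fails at once if the puller is pressed on the bearing block with more than 30 N (contact force between puller and block above 30 N).
It fails at once if the plug is tipped by more than 0.35 rad (angle between plug's own z axis and vertical above 0.35 rad).
It fails at once if the gripper touches the plug (contact force between the fingers and plug above 1 N).
It fails at once if a bystander is moved by more than 25 mm (distance of any of trackball_center, fuse_jar, standoff0, standoff1, standoff2, foot_pad, driver from where it was at the start of the episode above 0.025 m).
It also fails if it takes over 72 s, if anything falls off the work surface, if the arm or the gripper's body presses on something with over 40 N, if the wrist force passes 120 N, or if a joint passes its speed limit or range.

### The arm

A 6-joint arm with a two-finger parallel gripper is mounted at the origin on the work surface. World frame = base frame: x ahead of the robot, y to its left, z up, the work surface at z = 0. Lengths are in m, angles in degrees, forces in N, time in s.
With the tool pointing down it reaches from about 0.2 to 0.875 m from the base axis. Payload 3.4 kg.
Tool frame: the origin (TCP) lies between the finger pads; the fingertips stand 25 mm ahead of it and the grasp point (between the pads) lies 6 mm ahead of it (robot.finger_overhang is the distance from the TCP to the fingertips, in m); z points along the fingers, x is the direction in which the jaws open and shut, and the axes are right-handed (so a half turn about z gives the same grasp; the last joint's range is limited). The gripper opens to 94 mm and grips with 3 to 60 N. Pads are 16 mm wide; open, the fingers measure 119 mm over their backs; the gripper's body (75 mm by 177 mm) begins 78 mm behind the grasp point.
Start: joints at [-82.85, 15.808, 86.224, -0, 77.962, -6.933], TCP at [0.14, -0.558, 0.23] pointing down, gripper open.
Joint ranges: [-165.64, 165.64], [-43.16, 119.46], [12.63, 154.43], [-67.54, 247.53], [6.08, 155.33], [-154.97, 154.97]. Speed limits (degrees/s): [147.25, 147.25, 180, 180, 180, 180].

### API

Orientations are given as a 3x3 rotation matrix whose columns are the frame's x, y, z axes.
In Python, from cell import robot, eyes gives the robot as it stands.
- The arm moves only by the tool servo_tool, never from a script. Its argument "targets" is a list of rows, each a list of 7 numbers: the turn, a rotation vector about the tool's x, y, z in units of 8 degrees (1.0 is 8 degrees), then the shift along the tool's x, y, z in cm, then the finger opening in cm, from 0 to 9.4. A call has 1 to 20 rows; each row shifts and turns the commanded pose from where the row before left it, along the tool's axes as they then stand; what a row does not reach is not made up. A row lasts 1/10 s, in which the tool goes at most 50 mm and 8.59 degrees, less where a joint would pass 70% of its speed; a pose out of reach is approached as far as the arm can. A call with a gripper value outside its range is refused whole. The fingers move at their own pace and stop on an object; the grip force is fixed at half the most. Time passes only in rows, so rows that do not move let the fingers close. It gives the time, the measured TCP pose, the force and the opening at its end, in the units of the state.
- robot.get_obs(): the state, without advancing time (a new reading comes with each control period).
- eyes.grab_frame(name): name is "side" or "top" or "wrist"; returns (picture, depth): 420x560x3 uint8, red, green, blue; 420x560 float32, m along the optical axis (not along the pixel's ray), 0 where there is no reading.
- eyes.calibration(name): a dict with "intrinsics" (3x3 intrinsics, pixels), "k1" (the pictures are not rectified: a ray, as slopes to the right and down, at radius r is drawn at 1 + k1 r^2 times it, then the intrinsics apply), "cam_to_world" (4x4, takes a point from camera to world coordinates). Camera axes: x right, y down, z forward; pixel columns grow to the right and rows downward; lengths in m; the calibration is good to about 2 mm. A picture is of the moment at which its call begins: read the wrist's pose just before it. calibration takes no time and is no camera call; for the wrist camera it gives the pose at the moment of the call.
- robot.hand_in(): hands the job in, once; it reports no verdict.
The state is a dict: "clock": time; "joints": joint angles; "qd": joint speeds; "tau": joint torques, N m; "tool_pos": TCP position; "tcp_rot": TCP orientation; "wrist_force": force on the tool from outside, world axes, zero at the start; "moment": the same for the moment, N m; "width": opening from 0.0 (shut) to 1.0 (fully open).
Only numpy, scipy, OpenCV 4.12 (cv2) and the standard library are available. Lean on these libraries where they do the work, as an engineer would, in place of code of your own. Each camera call takes 0.05 s, during which the arm holds its last target. There are 200 camera calls.

## Working session

There is one attempt and no reset: what is moved stays moved. The work goes in short steps, Python scripts to look and compute and a tool call to move; the robot and the scene stay as the last step left them, time stands still between calls to the robot, and variables do not carry over. Pictures are saved under pics/ and viewed, about 8 in all and at most 12, crops included, and the job is handed in when it is done.

Besides the shell and the picture viewer there is one more tool, called after "Call:" by a JSON object that holds its "op" and its "data", one argument or row to a line. servo_tool: Moves the arm, as the interface text tells. Its arguments: {"type":"object","properties":{"targets":{"type":"array"}},"required":["targets"]}

```bash
mkdir -p pics
cat > h.py <<'E'
import numpy as np, cv2
from cell import robot, eyes
def grab(n,save=None):
    c=eyes.calibration(n); p,d=eyes.grab_frame(n)
    np.savez(f'{n}.npz',p=p,d=d,K=c['intrinsics'],k1=c['k1'],T=c['cam_to_world'])
    if save: cv2.imwrite(f'pics/{save}.png',cv2.cvtColor(p,cv2.COLOR_RGB2BGR))
def pt(n,u,v,z=None):
    """world point at pixel; z: intersect with plane, else depth (median 3x3)"""
    f=np.load(f'{n}.npz'); K,k1,T=f['K'],float(f['k1']),f['T']
    r=cv2.undistortPoints(np.array([[[u,v]]],float),K,np.array([k1,0,0,0.]))[0,0]
    ray=np.array([r[0],r[1],1.])
    if z is None:
        d=f['d'][int(v)-1:int(v)+2,int(u)-1:int(u)+2]; s=np.median(d[d>0])
    else:
        w=T[:3,:3]@ray; s=(z-T[2,3])/w[2]
    return T[:3,:3]@(ray*s)+T[:3,3]
E
python3 - <<'E'
from h import *
for n in ['side','top','wrist']:
    grab(n,n+'0'); c=eyes.calibration(n); print(n,c['k1'],c['intrinsics'][0][0],np.round(c['cam_to_world'],3).tolist())
o=robot.get_obs(); print(o)
E
```

```text
side -0.0966806249271852 430.10743052058933 [[-0.836, -0.334, 0.436, -0.048], [-0.549, 0.524, -0.651, 0.866], [-0.011, -0.784, -0.621, 0.914], [0.0, 0.0, 0.0, 1.0]]
top 0.02891306206261878 393.39063949048426 [[0.026, -0.982, 0.19, 0.345], [-1.0, -0.022, 0.021, -0.0], [-0.016, -0.19, -0.982, 1.089], [0.0, 0.0, 0.0, 1.0]]
wrist -0.021132188284270735 369.6698445032046 [[0.244, -0.93, -0.276, 0.22], [-0.97, -0.234, -0.068, -0.539], [-0.001, 0.284, -0.959, 0.384], [0.0, 0.0, 0.0, 1.0]]
{'clock': 0.15, 'joints': array([-8.28502001e+01,  1.58370231e+01,  8.62765132e+01, -1.26920849e-03,
        7.79639465e+01, -6.93237595e+00]), 'qd': array([-0.03769844, -0.08987427, -0.14617615, -0.01575563,  0.06333638,
        0.05603339]), 'tau': array([ 1.48116098e-03, -4.04925585e+01, -2.37429947e+01,  7.02147349e-02,
        3.14821908e-02, -9.53234189e-05]), 'tool_pos': array([ 0.13984686, -0.55732887,  0.22984032]), 'tcp_rot': array([[ 2.43317649e-01, -9.69946641e-01, -1.89812699e-04],
       [-9.69945727e-01, -2.43317682e-01,  1.33911760e-03],
       [-1.34505740e-03, -1.41722928e-04, -9.99999085e-01]]), 'wrist_force': array([ 0.11072052, -0.86198615,  0.44888409]), 'moment': array([-0.0351176 ,  0.07507896, -0.00758459]), 'width': 1.0035153131590429}
```

View pics/top0.png

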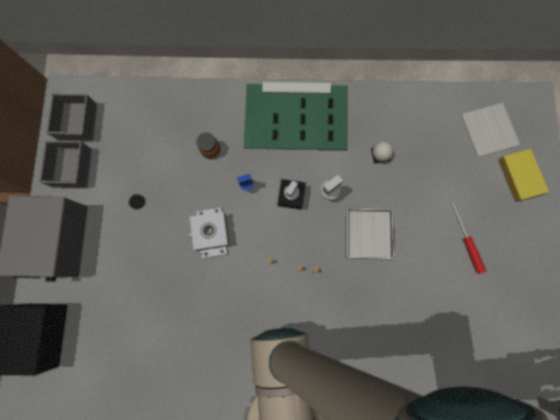

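View pics/side0.png

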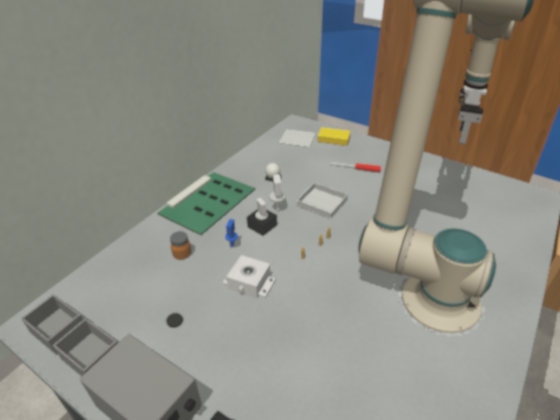

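The top view shows the stand with the puller at (291,190), a larger look-alike at (333,187), a blue one at (247,183), the block at (209,231), the well at (370,234), and standoffs at (269,261), (299,268) and (316,270). The side view agrees with this. I'll enlarge the top view next.

Run:
```python
from h import *
p=cv2.imread('pics/top0.png')
cv2.imwrite('pics/topc.png',cv2.resize(p[165:280,180:360],None,fx=4.4,fy=4.4,interpolation=cv2.INTER_CUBIC))
for nm,u,v in [('stand',291,193),('head',292,186),('big',333,187),('bigh',335,183),('bore',209,230),('blk',195,235),('well',369,234),('jar',207,141),('pad',137,201)]: print(nm,pt('top',u,v).round(4))
```

```text
stand [0.5759 0.0066 0.1032]
head [0.5944 0.0045 0.1035]
big [ 0.5886 -0.0988  0.1248]
bigh [ 0.5986 -0.1036  0.1267]
bore [0.485  0.2281 0.0283]
blk [0.4678 0.2597 0.0505]
well [ 0.4879 -0.2111  0.002 ]
jar [0.7241 0.2397 0.0706]
pad [0.5646 0.4391 0.011 ]
```

View pics/topc.png

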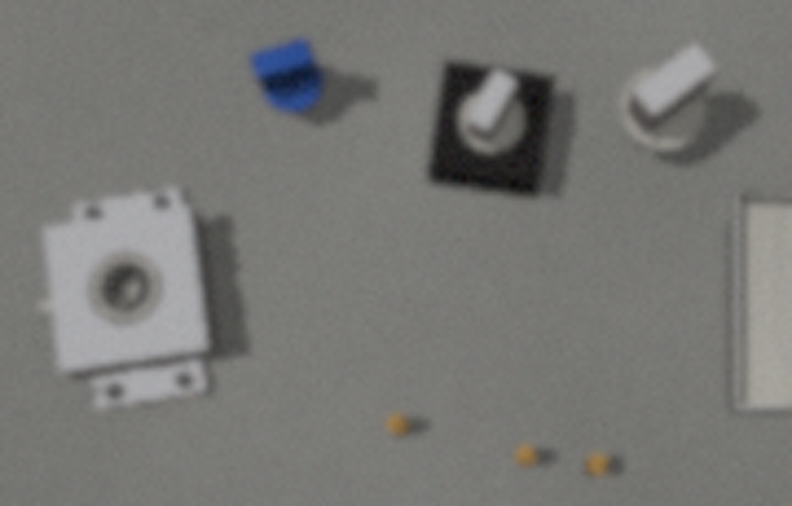

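The enlarged crop shows the puller head over the black stand at crop (491,100), its long axis pointing up and right. The bore is at crop (126,286), and the standoffs, blue look-alike and larger look-alike are where I read them before. I'll now move above the puller and turn.

Call:
{"op": "servo_tool", "data": {
  "targets": [
    [0, 0, 0, -2.72, -3.55, -0.12, 9.4],
    [0, 0, 0, -2.72, -3.55, -0.12, 9.4],
    [0, 0, 0, -2.72, -3.55, -0.12, 9.4],
    [0, 0, 0, -2.72, -3.55, -0.12, 9.4],
    [0, 0, 0, -2.72, -3.55, -0.12, 9.4],
    [0, 0, 0, -2.72, -3.55, -0.12, 9.4],
    [0, 0, 0, -2.72, -3.55, -0.12, 9.4],
    [0, 0, 0, -2.72, -3.55, -0.12, 9.4],
    [0, 0, 0, -2.72, -3.55, -0.12, 9.4],
    [0, 0, 0, -2.72, -3.55, -0.12, 9.4],
    [0, 0, 0, -2.72, -3.55, -0.12, 9.4],
    [0, 0, 0, -2.72, -3.55, -0.12, 9.4],
    [0, 0, 0, -2.72, -3.55, -0.12, 9.4],
    [0, 0, 0, -2.72, -3.55, -0.12, 9.4],
    [0, 0, 0, -2.72, -3.55, -0.12, 9.4],
    [0, 0, 0, -2.72, -3.55, -0.12, 9.4]
  ]
}}

```text
clock: 1.75
tool_pos: [0.5857, 0.0043, 0.2494]
tcp_rot: [[0.244, -0.97, -0.0], [-0.97, -0.244, -0.0], [0.0, 0.001, -1.0]]
wrist_force: [0.2, -0.7, -0.1]
width: 0.997
```

Call:
{"op": "servo_tool", "data": {
  "targets": [
    [0, 0, -1, 0, 0, 0, 9.4],
    [0, 0, -1, 0, 0, 0, 9.4],
    [0, 0, -1, 0, 0, 0, 9.4],
    [0, 0, -1, 0, 0, 0, 9.4],
    [0, 0, -1, 0, 0, 0, 9.4],
    [0, 0, -1, 0, 0, 0, 9.4],
    [0, 0, -1, 0, 0, 0, 9.4],
    [0, 0, -1, 0, 0, 0, 9.4],
    [0, 0, -1, 0, 0, 0, 9.4],
    [0, 0, -1, 0, 0, 0, 9.4],
    [0, 0, -1, 0, 0, 0, 9.4],
    [0, 0, -1, 0, 0, 0, 9.4],
    [0, 0, -1, 0, 0, 0, 9.4],
    [0, 0, -1, 0, 0, 0, 9.4],
    [0, 0, -1, 0, 0, 0, 9.4],
    [0, 0, -1, 0, 0, 0, 9.4],
    [0, 0, -1, 0, 0, 0, 9.4],
    [0, 0, 0, 0, 0, 0, 9.4],
    [0, 0, 0, 0, 0, 0, 9.4]
  ]
}}

```text
clock: 3.65
tool_pos: [0.5848, 0.0026, 0.2494]
tcp_rot: [[0.501, 0.865, -0.0], [0.865, -0.501, -0.0], [-0.0, -0.0, -1.0]]
wrist_force: [-0.5, -0.1, -0.3]
width: 0.997
```

Run:
```python
from h import *
o=robot.get_obs(); print(o['tool_pos'],o['tcp_rot'].round(4).tolist(),o['joints'])
grab('wrist','w1')
p=cv2.imread('pics/w1.png'); cv2.imwrite('pics/w1b.png',cv2.resize(p,(800,600),interpolation=cv2.INTER_CUBIC))
```

```text
[0.58484176 0.0026235  0.24940884] [[0.5012, 0.8653, -0.0004], [0.8653, -0.5012, -0.0], [-0.0002, -0.0004, -1.0]] [-6.55587485e+00  1.61220881e+01  8.30839034e+01 -3.34357957e-03
  8.08180504e+01 -6.64744631e+01]
```

View pics/w1b.png

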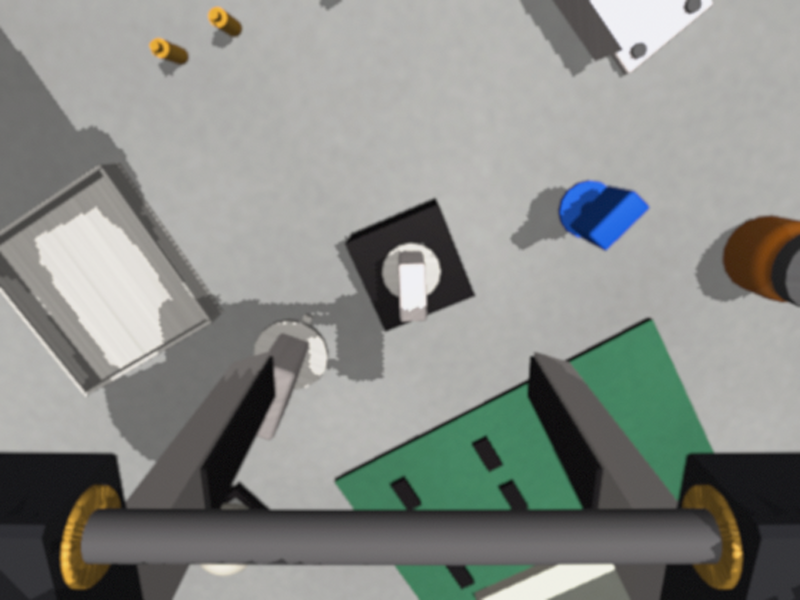

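The wrist view shows the black stand at (410,265) with the grey puller. Its bright head top runs from (412,265) to (414,320), nearly along the image vertical. The larger look-alike is at (290,370), the blue one at (605,215) and the jar at (770,260). I'll fit the head from depth.

```bash
cat >> h.py <<'E'
def cloud(n):
    f=np.load(f'{n}.npz'); K,k1,T,d=f['K'],float(f['k1']),f['T'],f['d']
    v,u=np.mgrid[0:420,0:560]
    r=cv2.undistortPoints(np.stack([u,v],-1).reshape(-1,1,2).astype(float),K,np.array([k1,0,0,0.]))[:,0]
    P=np.c_[r,np.ones(len(r))]*d.reshape(-1,1)
    return (P@T[:3,:3].T+T[:3,3]).reshape(420,560,3), f['p'],d>0
def rect(P,m):
    q=P[m][:,:2].astype(np.float32); r=cv2.minAreaRect(q*1000); return len(q),np.array(r[0])/1000,r[1],r[2]
E
python3 - <<'E'
from h import *
P,p,ok=cloud('wrist')
near=ok&(np.hypot(P[...,0]-.585,P[...,1]-.003)<.04)
z=P[...,2][near]; print(np.histogram(z,np.arange(0,.12,.004)))
print('head',rect(P,near&(z_:=P[...,2]>.098)), 'meanz',P[...,2][near&(P[...,2]>.098)].mean())
print('collar?',rect(P,near&(abs(P[...,2]-.051)<.003)))
print('stand',rect(P,ok&(np.hypot(P[...,0]-.585,P[...,1]-.003)<.06)&(abs(P[...,2]-.045)<.004)))
g=cv2.cvtColor(p,cv2.COLOR_RGB2GRAY)
m=np.zeros_like(ok); m[180:230,270:305]=g[180:230,270:305]>215
v,u=np.nonzero(m); 
W=np.array([pt('wrist',a,b,.104) for a,b in zip(u,v)]); r=cv2.minAreaRect((W[:,:2]*1000).astype(np.float32)); print('bright',len(u),r)
for n in ['top']:
    P,p,ok=cloud(n)
    near=ok&(np.hypot(P[...,0]-.585,P[...,1]-.003)<.04)
    print('tophead',rect(P,near&(P[...,2]>.098)))
    for nm,c,zz in [('block',(.47,.23),.05),('well',(.488,-.215),.003)]:
        m=ok&(np.abs(P[...,0]-c[0])<.1)&(np.abs(P[...,1]-c[1])<.1)
        print(nm,rect(P,m&(P[...,2]>(.042 if nm=='block' else .018))&(P[...,2]<.06)))
E
```

```text
(array([ 191,   18,   23,   24,   22,   25,   25,   23,   27,   26,  193,
       2642,  541,   90,    0,    0,    2,   17,   17,   14,   21,   15,
         14,   18,   22,  366,  404,    0,    0]), array([0.   , 0.004, 0.008, 0.012, 0.016, 0.02 , 0.024, 0.028, 0.032,
       0.036, 0.04 , 0.044, 0.048, 0.052, 0.056, 0.06 , 0.064, 0.068,
       0.072, 0.076, 0.08 , 0.084, 0.088, 0.092, 0.096, 0.1  , 0.104,
       0.108, 0.112, 0.116]))
head (12038, array([0.58146155, 0.00473902]), (68.12117004394531, 49.7259407043457), 59.589683532714844) meanz 0.32310279949110193
collar? (631, array([0.58859955, 0.00585525]), (38.48171615600586, 36.752403259277344), 62.46535110473633)
stand (3325, array([0.58998315, 0.00486475]), (70.1446762084961, 70.46282958984375), 82.86780548095703)
bright 684 ((586.4285888671875, 10.513132095336914), (20.115388870239258, 31.0931339263916), 60.95667266845703)
tophead (88, array([0.59048517, 0.00581786]), (16.365320205688477, 37.306480407714844), 60.91474914550781)
block (1104, array([0.48217944, 0.22501717]), (91.04332733154297, 90.54642486572266), 9.813641548156738)
well (279, array([ 0.50414157, -0.19384685]), (168.69631958007812, 153.4351043701172), 0.6359528303146362)
```

Run:
```python
from h import *
P,p,ok=cloud('wrist')
m=ok&(np.hypot(P[...,0]-.588,P[...,1]-.005)<.03)&(P[...,2]>.1)&(P[...,2]<.112)
print(rect(P,m),P[m].mean(0))
o=robot.get_obs(); R=o['tcp_rot']
for c in [(.5893,.0057)]:
    print(R.T@(np.array([*c,.084+.006])-o['tool_pos']))
```

```text
(770, array([0.58976318, 0.00507724]), (15.920248985290527, 35.79606628417969), 62.760196685791016) [0.58917847 0.00540675 0.10399331]
[0.00493986 0.00235655 0.15943496]
```

Call:
{"op": "servo_tool", "data": {
  "targets": [
    [0, 0, -0.2, 0.48, 0.22, 2, 6],
    [0, 0, 0, 0, 0, 4, 6],
    [0, 0, 0, 0, 0, 3, 6],
    [0, 0, 0, 0, 0, 2, 6],
    [0, 0, 0, 0, 0, 2, 6],
    [0, 0, 0, 0, 0, 1.5, 6],
    [0, 0, 0, 0, 0, 1.4, 6],
    [0, 0, 0, 0, 0, 0, 6]
  ]
}}

```text
clock: 4.5
tool_pos: [0.5877, 0.0058, 0.0887]
tcp_rot: [[0.476, 0.88, -0.004], [0.88, -0.476, 0.0], [-0.002, -0.004, -1.0]]
wrist_force: [0.4, -0.2, -1.1]
width: 0.636
```

Call:
{"op": "servo_tool", "data": {
  "targets": [
    [0, 0, 0, 0, 0, 0, 3],
    [0, 0, 0, 0, 0, 0, 2],
    [0, 0, 0, 0, 0, 0, 1.2],
    [0, 0, 0, 0, 0, 0, 1.0],
    [0, 0, 0, 0, 0, 0, 1.0],
    [0, 0, 0, 0, 0, 0, 1.0],
    [0, 0, 0, 0, 0, 0, 1.0],
    [0, 0, 0, 0, 0, 0, 1.0],
    [0, 0, 0, 0, 0, 0, 1.0],
    [0, 0, 0, 0, 0, 0, 1.0],
    [0, 0, 0, 0, 0, 0, 1.0],
    [0, 0, 0, 0, 0, 0, 1.0]
  ]
}}

```text
clock: 5.7
tool_pos: [0.5895, 0.0058, 0.091]
tcp_rot: [[0.474, 0.88, 0.001], [0.88, -0.474, 0.0], [0.001, 0.001, -1.0]]
wrist_force: [0.4, 2.2, 4.0]
width: 0.168
```

Call:
{"op": "servo_tool", "data": {
  "targets": [
    [0, 0, 0, 0, 0, -0.5, 1.0],
    [0, 0, 0, 0, 0, -1, 1.0],
    [0, 0, 0, 0, 0, -1.5, 1.0],
    [0, 0, 0, 0, 0, -2, 1.0],
    [0, 0, 0, 0, 0, -2.5, 1.0],
    [0, 0, 0, 0, 0, -2.5, 1.0],
    [0, 0, 0, 0, 0, -2.5, 1.0],
    [0, 0, 0, 0, 0, -2.5, 1.0],
    [0, 0, 0, 1, -0.8, 0, 1.0],
    [0, 0, 0, 2.25, -1.85, 0, 1.0],
    [0, 0, 0, 2.25, -1.85, 0, 1.0],
    [0, 0, 0, 2.25, -1.85, 0, 1.0],
    [0, 0, 0, 2.25, -1.85, 0, 1.0],
    [0, 0, 0, 2.25, -1.85, 0, 1.0],
    [0, 0, 0, 2, -1.65, 1.5, 1.0],
    [0, 0, 0, 0, 0, 1.5, 1.0],
    [0, 0, 0, 0, 0, 1.0, 1.0],
    [0, 0, 0, 0, 0, 0, 1.0],
    [0, 0, 0, 0, 0, 0, 1.0],
    [0, 0, 0, 0, 0, 0, 1.0]
  ]
}}

```text
clock: 7.7
tool_pos: [0.5543, 0.1862, 0.2012]
tcp_rot: [[0.475, 0.88, 0.001], [0.88, -0.475, 0.0], [0.001, 0.001, -1.0]]
wrist_force: [0.3, 0.1, -2.0]
width: 0.168
```

Run:
```python
from h import *
o=robot.get_obs(); print(o['tool_pos'],o['tcp_rot'].round(4).tolist(),o['width'],o['wrist_force'],o['joints'][5])
grab('wrist','w2')
p=cv2.imread('pics/w2.png'); cv2.imwrite('pics/w2b.png',cv2.resize(p,(800,600),interpolation=cv2.INTER_CUBIC))
```

```text
[0.55433903 0.1862256  0.20116277] [[0.4751, 0.8799, 0.001], [0.8799, -0.4751, 0.0001], [0.0005, 0.0008, -1.0]] 0.16790681790855866 [ 0.28685252  0.06968974 -2.02898923] -49.87316490798125
```

View pics/w2b.png

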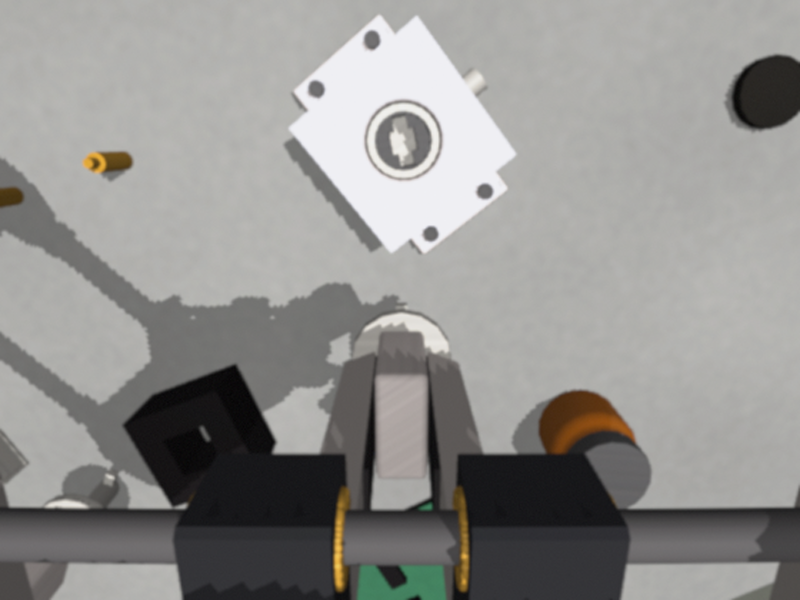

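The wrist view shows the block with the plug ring centred at (403,140). The keyhole slot is nearly vertical in the image, tilted slightly. The puller is held in the fingers. I'll zoom in on the plug.

Run:
```python
from h import *
p=cv2.imread('pics/w2.png'); c=p[64:134,245:320]
c=cv2.resize(c,None,fx=8,fy=8,interpolation=cv2.INTER_CUBIC); cv2.imwrite('pics/w2c.png',c); print(c.shape)
P,q,ok=cloud('wrist')
m=ok&(np.abs(P[...,0]-.48)<.08)&(np.abs(P[...,1]-.225)<.08)
t=m&(np.abs(P[...,2]-.05)<.005)
print(rect(P,t), P[t][:,2].mean())
```

```text
(560, 600, 3)
(12636, array([0.48080127, 0.22486665]), (90.34554290771484, 90.72146606445312), 10.103771209716797) 0.05005039955496327
```

View pics/w2c.png

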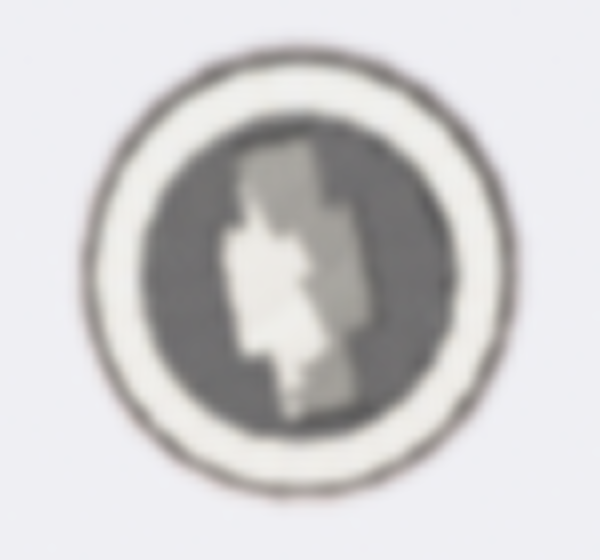

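The crop shows the ring centred at about (300,270). The slot runs from its top end at (276,147) to its bottom end at (321,411), and the hole is centred near (297,278).

Run:
```python
from h import *
f=lambda x,y,z: pt('wrist',245+(x+.5)/8-.5,64+(y+.5)/8-.5,z)
print('ring',f(300,270,.05),'hole',f(297,278,.0485))
a,b=f(276,147,.0485),f(321,411,.0485); d=b-a; print(np.linalg.norm(d),'slot ang',np.degrees(np.arctan2(d[1],d[0])), (a+b)/2)
for s,e in [((240,155),(290,418)),((312,140),(352,403)),((222,235),(242,353)),((352,205),(372,320))]:
    d=f(*e,.0485)-f(*s,.0485); print(np.degrees(np.arctan2(d[1],d[0])))
o=robot.get_obs(); R=o['tcp_rot']; print('tool ang',np.degrees(np.arctan2(R[1,0],R[0,0])), 'y', np.degrees(np.arctan2(R[1,1],R[0,1])))
# held puller: head top plane from depth
P,q,ok=cloud('wrist')
tp=o['tool_pos']
m=ok&(np.hypot(P[...,0]-tp[0],P[...,1]-tp[1])<.04)
z=P[...,2][m]; print(np.histogram(z,np.arange(.12,.24,.005)))
np.set_printoptions(suppress=True,precision=4)
t=m&(z_:=(np.abs(P[...,2]-.2155)<.006)); print('head',rect(P,t),P[t].mean(0), R.T@(P[t].mean(0)-tp))
t=m&(np.abs(P[...,2]-.161)<.004); print('collar',rect(P,t),P[t].mean(0),R.T@(P[t].mean(0)-tp))
```

```text
ring [0.48034933 0.22539092 0.05      ] hole [0.48088007 0.22477259 0.0485    ]
0.02571105241237553 slot ang -18.24734138213527 [0.48117505 0.22481342 0.0485    ]
-17.29388805598322
-19.13277812079395
-18.656739712148116
-17.709264103901337
tool ang 61.63082711299923 y -28.369223981260124
(array([   7,   29,    0,    0,    0,    0,    0,  141, 1047,    0,    0,
        110,  240,  304,  339,  342,  408,  446, 2785,  688,  453,  453,
        525]), array([0.12 , 0.125, 0.13 , 0.135, 0.14 , 0.145, 0.15 , 0.155, 0.16 ,
       0.165, 0.17 , 0.175, 0.18 , 0.185, 0.19 , 0.195, 0.2  , 0.205,
       0.21 , 0.215, 0.22 , 0.225, 0.23 , 0.235]))
head (3643, array([0.5542, 0.1881]), (36.47862243652344, 38.1548957824707), 87.82090759277344) [0.551  0.1858 0.2145] [-0.002  -0.0028 -0.0132]
collar (1169, array([0.5451, 0.1892]), (39.34468078613281, 19.74431800842285), 61.2210693359375) [0.5439 0.1896 0.1611] [-0.002  -0.0109  0.0402]
```

Call:
{"op": "servo_tool", "data": {
  "targets": [
    [0, 0, -0.64, 0, 0, 0, 1.0],
    [0, 0, -0.63, 0, 0, 0, 1.0],
    [0, 0, 0, 0, 0, 0, 1.0]
  ]
}}

```text
clock: 8.05
tool_pos: [0.5543, 0.1863, 0.2013]
tcp_rot: [[0.312, 0.95, 0.001], [0.95, -0.313, 0.0], [0.001, 0.001, -1.0]]
wrist_force: [0.1, -1.4, -2.0]
width: 0.168
```

```bash
cat >> h.py <<'E'
def go(x,y,z=None):
    o=robot.get_obs(); t=np.array([x,y,o['tool_pos'][2] if z is None else z]); R=o['tcp_rot']
    print('cm',(R.T@(t-o['tool_pos'])*100).round(3),'ang',np.degrees(np.arctan2(R[1,0],R[0,0])).round(2),'pos',o['tool_pos'].round(4),'tilt',R[:,2].round(4),'j6',o['joints'][5].round(1))
E
python3 -c "
from h import *
go(.5543+.0003*.475-.0836*.88,.1862+.0003*.88+.0836*.475,.1375)"
```

```text
cm [ 1.492 -8.229  6.372] ang 71.79 pos [0.5543 0.1863 0.2013] tilt [ 1.3e-03  2.0e-04 -1.0e+00] j6 -60.0
```

Call:
{"op": "servo_tool", "data": {
  "targets": [
    [0, 0, 0, 0.2, -1.0, 0, 1.0],
    [0, 0, 0, 0.4, -2.2, 0, 1.0],
    [0, 0, 0, 0.4, -2.5, 0, 1.0],
    [0, 0, 0, 0.4, -1.8, 1, 1.0],
    [0, 0, 0, 0.09, -0.73, 1.5, 1.0],
    [0, 0, 0, 0, 0, 1.5, 1.0],
    [0, 0, 0, 0, 0, 1.5, 1.0],
    [0, 0, 0, 0, 0, 0.85, 1.0],
    [0, 0, 0, 0, 0, 0, 1.0],
    [0, 0, 0, 0, 0, 0, 1.0]
  ]
}}

```text
clock: 9.05
tool_pos: [0.4805, 0.2265, 0.1376]
tcp_rot: [[0.312, 0.95, 0.001], [0.95, -0.312, 0.0], [0.0, 0.0, -1.0]]
wrist_force: [0.5, -0.5, -1.3]
width: 0.167
```

```bash
python3 -c "
from h import *
go(.4809,.2262,.1375); print(robot.get_obs()['wrist_force'])
grab('side','s1'); grab('wrist','w3')
p=cv2.imread('pics/s1.png')[215:305,205:295]; w=cv2.imread('pics/w3.png')[190:340,200:380]
p=cv2.resize(p,(400,400),interpolation=cv2.INTER_CUBIC); w=cv2.resize(w,(400,400*150//180),interpolation=cv2.INTER_CUBIC)
c=np.zeros((400,800,3),np.uint8); c[:,:400]=p; c[:w.shape[0],400:]=w; cv2.imwrite('pics/c3.png',c)"
```

```text
cm [-0.017  0.053  0.007] ang 71.81 pos [0.4805 0.2265 0.1376] tilt [ 5.e-04  2.e-04 -1.e+00] j6 -54.1
[ 0.5392208  -0.45356919 -1.33418953]
```

View pics/c3.png

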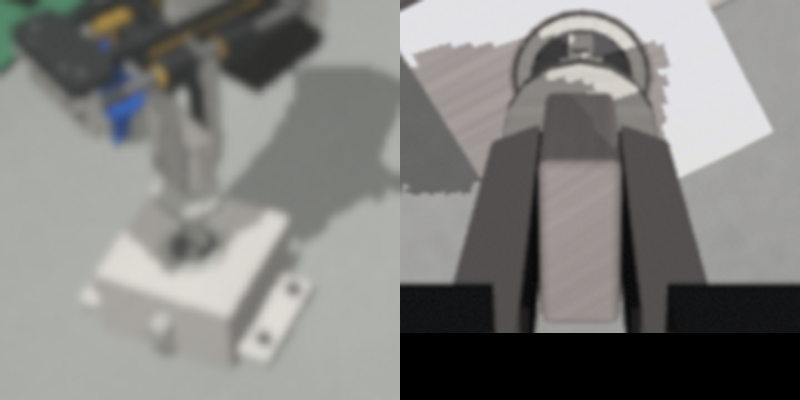

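The side view shows the puller standing upright over the block. In the wrist view the ring (581,65) and the head (579) line up in tool x. Now I'll lower it gently.

Call:
{"op": "servo_tool", "data": {
  "targets": [
    [0, 0, 0, -0.02, 0.05, 0.2, 1.0],
    [0, 0, 0, 0, 0, 0.2, 1.0],
    [0, 0, 0, 0, 0, 0.15, 1.0],
    [0, 0, 0, 0, 0, 0.15, 1.0],
    [0, 0, 0, 0, 0, 0.1, 1.0],
    [0, 0, 0, 0, 0, 0.1, 1.0],
    [0, 0, 0, 0, 0, 0, 1.0]
  ]
}}

```text
clock: 9.85
tool_pos: [0.4806, 0.226, 0.1279]
tcp_rot: [[0.312, 0.95, -0.0], [0.95, -0.312, -0.0], [-0.0, -0.0, -1.0]]
wrist_force: [0.7, 0.4, -2.1]
width: 0.17
```

Call:
{"op": "servo_tool", "data": {
  "targets": [
    [0, 0, 0, 0, 0, 0.1, 1.0],
    [0, 0, 0, 0, 0, 0.1, 1.0],
    [0, 0, 0, 0, 0, 0.1, 1.0],
    [0, 0, 0, 0, 0, 0, 1.0]
  ]
}}

```text
clock: 10.25
tool_pos: [0.4806, 0.226, 0.125]
tcp_rot: [[0.312, 0.95, -0.0], [0.95, -0.312, -0.0], [-0.0, -0.0, -1.0]]
wrist_force: [-0.2, -0.1, -1.5]
width: 0.167
```

Call:
{"op": "servo_tool", "data": {
  "targets": [
    [0, 0, 0, 0, 0, 0.1, 1.0],
    [0, 0, 0, 0, 0, 0.1, 1.0],
    [0, 0, 0, 0, 0, 0.1, 1.0],
    [0, 0, 0, 0, 0, 0.1, 1.0],
    [0, 0, 0, 0, 0, 0, 1.0]
  ]
}}

```text
clock: 10.75
tool_pos: [0.4806, 0.226, 0.121]
tcp_rot: [[0.312, 0.95, -0.0], [0.95, -0.312, -0.0], [-0.0, -0.0, -1.0]]
wrist_force: [-0.6, 0.4, -2.1]
width: 0.164
```

Call:
{"op": "servo_tool", "data": {
  "targets": [
    [0, 0, 0, 0, 0, 0.15, 1.0],
    [0, 0, 0, 0, 0, 0.15, 1.0],
    [0, 0, 0, 0, 0, 0.15, 1.0],
    [0, 0, 0, 0, 0, 0.15, 1.0],
    [0, 0, 0, 0, 0, 0.1, 1.0],
    [0, 0, 0, 0, 0, 0, 1.0]
  ]
}}

```text
clock: 11.35
tool_pos: [0.4806, 0.226, 0.1139]
tcp_rot: [[0.312, 0.95, -0.0], [0.95, -0.312, -0.0], [-0.0, -0.0, -1.0]]
wrist_force: [-0.3, -0.2, -1.2]
width: 0.167
```

Call:
{"op": "servo_tool", "data": {
  "targets": [
    [0, 0, 0, 0, 0, 0.08, 1.0],
    [0, 0, 0, 0, 0, 0.07, 1.0],
    [0, 0, 0, 0, 0, 0.05, 1.0],
    [0, 0, 0, 0, 0, 0, 1.0]
  ]
}}

```text
clock: 11.75
tool_pos: [0.4806, 0.226, 0.1121]
tcp_rot: [[0.312, 0.95, -0.0], [0.95, -0.312, -0.0], [-0.0, -0.0, -1.0]]
wrist_force: [-0.2, 0.2, -1.4]
width: 0.17
```

Call:
{"op": "servo_tool", "data": {
  "targets": [
    [0, 0, 0, 0, 0, 0.05, 1.0],
    [0, 0, 0, 0, 0, 0.05, 1.0],
    [0, 0, 0, 0, 0, 0.0, 1.0]
  ]
}}

```text
clock: 12.05
tool_pos: [0.4808, 0.226, 0.1116]
tcp_rot: [[0.312, 0.95, 0.0], [0.95, -0.312, -0.0], [0.0, 0.0, -1.0]]
wrist_force: [-0.4, -0.2, 1.9]
width: 0.173
```

Contact at 3.5 N, at the expected floor height. Next is the clockwise turn, in stages.

Call:
{"op": "servo_tool", "data": {
  "targets": [
    [0, 0, 0.5, 0, 0, -0.02, 1.0],
    [0, 0, 0.5, 0, 0, 0, 1.0],
    [0, 0, 0.5, 0, 0, 0, 1.0],
    [0, 0, 0.5, 0, 0, 0, 1.0],
    [0, 0, 0.5, 0, 0, 0, 1.0],
    [0, 0, 0.5, 0, 0, 0, 1.0],
    [0, 0, 0.5, 0, 0, 0, 1.0],
    [0, 0, 0.5, 0, 0, 0, 1.0],
    [0, 0, 0.5, 0, 0, 0, 1.0],
    [0, 0, 0, 0, 0, 0, 1.0]
  ]
}}

```text
clock: 13.05
tool_pos: [0.4815, 0.2263, 0.1117]
tcp_rot: [[0.811, 0.586, 0.002], [0.586, -0.811, 0.001], [0.002, 0.001, -1.0]]
wrist_force: [0.6, 0.2, 0.6]
width: 0.172
```

```bash
python3 -c "
from h import *
go(.4809,.2262,.1116); o=robot.get_obs(); print(o['wrist_force'],o['moment'])"
```

```text
cm [-0.051 -0.025  0.007] ang 35.85 pos [0.4815 0.2263 0.1117] tilt [ 1.8e-03  6.0e-04 -1.0e+00] j6 -18.2
[0.60110197 0.20213314 0.55529187] [ 0.03504391 -0.283865    0.02654204]
```

Call:
{"op": "servo_tool", "data": {
  "targets": [
    [0, 0, 0.4, 0, 0, 0, 1.0],
    [0, 0, 0.4, 0, 0, 0, 1.0],
    [0, 0, 0.4, 0, 0, 0, 1.0],
    [0, 0, 0.3, 0, 0, 0, 1.0],
    [0, 0, 0.2, 0, 0, 0, 1.0],
    [0, 0, 0.2, 0, 0, 0, 1.0],
    [0, 0, 0, 0, 0, 0, 1.0]
  ]
}}

```text
clock: 13.75
tool_pos: [0.4814, 0.2262, 0.1116]
tcp_rot: [[0.936, 0.353, 0.002], [0.353, -0.936, 0.0], [0.002, 0.0, -1.0]]
wrist_force: [0.7, 0.6, 1.4]
width: 0.167
```

```bash
python3 -c "
from h import *
go(.4809,.2262,.1116); o=robot.get_obs(); print(o['wrist_force'],o['moment'])"
```

```text
cm [-0.045 -0.012  0.004] ang 20.66 pos [0.4814 0.2262 0.1116] tilt [ 1.5e-03  4.0e-04 -1.0e+00] j6 -3.0
[0.6877115  0.57520124 1.40926429] [ 0.13007396 -0.44171952  0.06052541]
```

Call:
{"op": "servo_tool", "data": {
  "targets": [
    [0, 0, 0.25, 0, 0, 0, 1.0],
    [0, 0, 0.25, 0, 0, 0, 1.0],
    [0, 0, 0.25, 0, 0, 0, 1.0],
    [0, 0, 0, 0, 0, 0, 1.0]
  ]
}}

```text
clock: 14.15
tool_pos: [0.4813, 0.2262, 0.1116]
tcp_rot: [[0.967, 0.253, 0.001], [0.253, -0.967, 0.0], [0.001, 0.0, -1.0]]
wrist_force: [2.1, 0.9, 2.4]
width: 0.169
```

```bash
python3 -c "
from h import *
go(.4809,.2262,.1116); o=robot.get_obs(); print(o['wrist_force'],o['moment'])"
```

```text
cm [-0.041 -0.009  0.003] ang 14.68 pos [0.4813 0.2262 0.1116] tilt [ 1.4e-03  3.0e-04 -1.0e+00] j6 3.0
[2.09060017 0.88519139 2.35779774] [ 0.10927805 -0.46255914  0.14032813]
```

The stop is reached, with a 0.14 N m moment. Now I draw slowly.

Call:
{"op": "servo_tool", "data": {
  "targets": [
    [0, 0, 0, 0, 0, -0.06, 1.0],
    [0, 0, 0, 0, 0, -0.06, 1.0],
    [0, 0, 0, 0, 0, -0.06, 1.0],
    [0, 0, 0, 0, 0, -0.06, 1.0],
    [0, 0, 0, 0, 0, -0.06, 1.0],
    [0, 0, 0, 0, 0, -0.06, 1.0],
    [0, 0, 0, 0, 0, -0.06, 1.0]
  ]
}}

```text
clock: 14.85
tool_pos: [0.4799, 0.2258, 0.1149]
tcp_rot: [[0.968, 0.253, -0.002], [0.253, -0.968, -0.001], [-0.002, 0.0, -1.0]]
wrist_force: [2.4, 0.1, -9.2]
width: 0.165
```

Call:
{"op": "servo_tool", "data": {
  "targets": [
    [0, 0, 0, 0, 0, -0.1, 1.0],
    [0, 0, 0, 0, 0, -0.1, 1.0],
    [0, 0, 0, 0, 0, -0.1, 1.0],
    [0, 0, 0, 0, 0, -0.1, 1.0],
    [0, 0, 0, 0, 0, -0.1, 1.0],
    [0, 0, 0, 0, 0, -0.1, 1.0],
    [0, 0, 0, 0, 0, -0.1, 1.0]
  ]
}}

```text
clock: 15.55
tool_pos: [0.4804, 0.226, 0.1225]
tcp_rot: [[0.968, 0.253, -0.001], [0.253, -0.968, -0.0], [-0.001, 0.0, -1.0]]
wrist_force: [0.9, 1.0, -9.9]
width: 0.172
```

Call:
{"op": "servo_tool", "data": {
  "targets": [
    [0, 0, 0, 0, 0, -0.15, 1.0],
    [0, 0, 0, 0, 0, -0.2, 1.0],
    [0, 0, 0, 0, 0, -0.2, 1.0],
    [0, 0, 0, 0, 0, -0.2, 1.0],
    [0, 0, 0, 0, 0, -0.2, 1.0],
    [0, 0, 0, 0, 0, -0.2, 1.0],
    [0, 0, 0, 0, 0, -0.2, 1.0],
    [0, 0, 0, 0, 0, -0.2, 1.0],
    [0, 0, 0, 0, 0, -0.2, 1.0],
    [0, 0, 0, 0, 0, -0.2, 1.0],
    [0, 0, 0, 0, 0, -0.2, 1.0],
    [0, 0, 0, 0, 0, -0.2, 1.0],
    [0, 0, 0, 0, 0, -0.2, 1.0],
    [0, 0, 0, 0, 0, -0.2, 1.0],
    [0, 0, 0, 0, 0, -0.2, 1.0],
    [0, 0, 0, 0, 0, -0.2, 1.0],
    [0, 0, 0, 0, 0, 0, 1.0]
  ]
}}

```text
clock: 17.25
tool_pos: [0.4809, 0.2261, 0.1543]
tcp_rot: [[0.968, 0.253, 0.001], [0.253, -0.968, 0.0], [0.001, 0.0, -1.0]]
wrist_force: [0.6, -0.6, -3.3]
width: 0.168
```

Call:
{"op": "servo_tool", "data": {
  "targets": [
    [0, 0, 0, 0, 0, -0.2, 1.0],
    [0, 0, 0, 0, 0, -0.4, 1.0],
    [0, 0, 0, 0, 0, -0.5, 1.0],
    [0, 0, 0, 0, 0, -0.5, 1.0],
    [0, 0, 0, 0, 0, -0.5, 1.0],
    [0, 0, 0, 0, 0, -0.4, 1.0],
    [0, 0, 0, 0, 0, -0.2, 1.0],
    [0, 0, 0, 0, 0, 0, 1.0],
    [0, 0, 0, 0, 0, 0, 1.0]
  ]
}}

```text
clock: 18.15
tool_pos: [0.4806, 0.226, 0.1809]
tcp_rot: [[0.968, 0.253, -0.0], [0.253, -0.968, -0.0], [-0.0, 0.0, -1.0]]
wrist_force: [-0.5, -0.1, -4.0]
width: 0.166
```

```bash
python3 -c "
from h import *
print(robot.get_obs()['wrist_force'])
grab('side','s2'); grab('top','t2')
p=cv2.imread('pics/s2.png')[190:310,190:310]; w=cv2.imread('pics/t2.png')[190:310,340:460]
c=np.hstack([cv2.resize(i,(400,400),interpolation=cv2.INTER_CUBIC) for i in (p,w)]); cv2.imwrite('pics/c4.png',c)
P,q,ok=cloud('top')
m=ok&(P[...,0]<.62)&(P[...,0]>.38)&(P[...,1]<-.12)&(P[...,1]>-.33)
t=m&(P[...,2]>.02)&(P[...,2]<.045); print(t.sum(),rect(P,t))
P,q,ok=cloud('wrist')
"
```

```text
[-0.494047   -0.10660693 -3.98402327]
255 (255, array([ 0.48730878, -0.20819383]), (124.33356475830078, 135.2064208984375), 89.82614135742188)
```

View pics/c4.png

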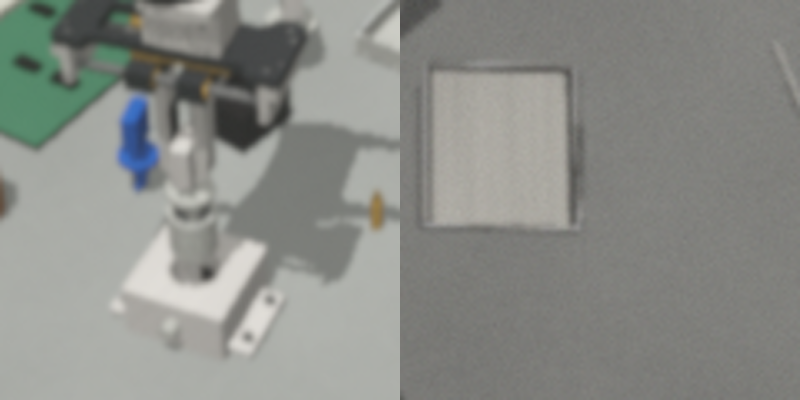

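The side view shows the plug hanging upright below the puller, clear of the block top at about (195,250). The top crop shows the well empty. Now the carry.

Call:
{"op": "servo_tool", "data": {
  "targets": [
    [0, 0, 0, 0, 0, -0.5, 1.0],
    [0, 0, 0, 0, 0, -1, 1.0],
    [0, 0, 0, 0, 0, -1.5, 1.0],
    [0, 0, 0, 0, 0, -1.5, 1.0],
    [0, 0, 0, 0, 0, -1, 1.0],
    [0, 0, 0, 0, 0, -0.5, 1.0]
  ]
}}

```text
clock: 18.85
tool_pos: [0.4813, 0.2263, 0.2426]
tcp_rot: [[0.968, 0.253, 0.002], [0.253, -0.968, 0.001], [0.002, -0.0, -1.0]]
wrist_force: [0.4, -0.4, -3.0]
width: 0.17
```

Call:
{"op": "servo_tool", "data": {
  "targets": [
    [0, 0, 0, -0.12, 0.5, 0, 1.0],
    [0, 0, 0, -0.25, 1, 0, 1.0],
    [0, 0, 0, -0.49, 2, 0, 1.0],
    [0, 0, 0, -0.73, 3, 0, 1.0],
    [0, 0, 0, -0.73, 3, 0, 1.0],
    [0, 0, 0, -0.73, 3, 0, 1.0],
    [0, 0, 0, -0.73, 3, 0, 1.0],
    [0, 0, 0, -0.73, 3, 0, 1.0],
    [0, 0, 0, -0.73, 3, 0, 1.0],
    [0, 0, 0, -0.73, 3, 0, 1.0],
    [0, 0, 0, -0.74, 3, 0, 1.0],
    [0, 0, 0, -0.74, 3, 0, 1.0],
    [0, 0, 0, -0.74, 3, 0, 1.0],
    [0, 0, 0, -0.61, 2.5, 0, 1.0],
    [0, 0, 0, -0.49, 2, 0, 1.0],
    [0, 0, 0, -0.37, 1.5, 0, 1.0],
    [0, 0, 0, -0.25, 1, 0, 1.0],
    [0, 0, 0, -0.25, 1, 0, 1.0],
    [0, 0, 0, -0.16, 0.68, 0, 1.0],
    [0, 0, 0, 0, 0, 0, 1.0]
  ]
}}

```text
clock: 20.85
tool_pos: [0.4876, -0.2086, 0.241]
tcp_rot: [[0.968, 0.252, 0.0], [0.252, -0.968, -0.0], [-0.0, 0.0, -1.0]]
wrist_force: [0.7, 1.3, -3.5]
width: 0.168
```

```bash
python3 -c "
from h import *
go(.4873,-.2082,.1065); o=robot.get_obs(); print(o['wrist_force'],o['width'],o['joints'])"
```

```text
cm [-0.015 -0.053 13.449] ang 14.62 pos [ 0.4876 -0.2086  0.241 ] tilt [ 0.e+00 -2.e-04 -1.e+00] j6 -45.3
[ 0.70784952  1.29985827 -3.53195533] 0.16776681807754482 [-3.06788347e+01  1.16026172e+01  9.04944306e+01 -1.09288023e-02
  7.78943632e+01 -4.52992176e+01]
```

Call:
{"op": "servo_tool", "data": {
  "targets": [
    [0, 0, 0, 0, 0, 0.5, 1.0],
    [0, 0, 0, 0, 0, 1, 1.0],
    [0, 0, 0, 0, 0, 2, 1.0],
    [0, 0, 0, 0, 0, 2, 1.0],
    [0, 0, 0, 0, 0, 2, 1.0],
    [0, 0, 0, 0, 0, 2, 1.0],
    [0, 0, 0, 0, 0, 1.5, 1.0],
    [0, 0, 0, 0, 0, 1, 1.0],
    [0, 0, 0, 0, 0, 0.5, 1.0],
    [0, 0, 0, 0, 0, 0.2, 1.0],
    [0, 0, 0, 0, 0, 0.2, 1.0],
    [0, 0, 0, 0, 0, 0, 1.0]
  ]
}}

```text
clock: 22.05
tool_pos: [0.4878, -0.2083, 0.1124]
tcp_rot: [[0.968, 0.253, 0.001], [0.253, -0.968, -0.001], [0.001, 0.001, -1.0]]
wrist_force: [-0.5, 0.3, -2.6]
width: 0.171
```

Call:
{"op": "servo_tool", "data": {
  "targets": [
    [0, 0, 0, 0, 0, 0.1, 1.0],
    [0, 0, 0, 0, 0, 0.1, 1.0],
    [0, 0, 0, 0, 0, 0.1, 1.0],
    [0, 0, 0, 0, 0, 0.1, 1.0],
    [0, 0, 0, 0, 0, 0.1, 1.0],
    [0, 0, 0, 0, 0, 0, 1.0]
  ]
}}

```text
clock: 22.65
tool_pos: [0.4875, -0.2082, 0.1071]
tcp_rot: [[0.968, 0.253, -0.0], [0.253, -0.968, -0.0], [-0.0, 0.0, -1.0]]
wrist_force: [-0.4, -0.3, -3.1]
width: 0.17
```

Call:
{"op": "servo_tool", "data": {
  "targets": [
    [0, 0, 0, 0, 0, 0.05, 1.0],
    [0, 0, 0, 0, 0, 0.05, 1.0],
    [0, 0, 0, 0, 0, 0.05, 1.0],
    [0, 0, 0, 0, 0, 0.05, 1.0],
    [0, 0, 0, 0, 0, 0, 1.0]
  ]
}}

```text
clock: 23.15
tool_pos: [0.4875, -0.2082, 0.105]
tcp_rot: [[0.968, 0.253, 0.0], [0.253, -0.968, -0.0], [0.0, 0.0, -1.0]]
wrist_force: [0.1, -0.6, -1.1]
width: 0.165
```

Call:
{"op": "servo_tool", "data": {
  "targets": [
    [0, 0, 0, 0, 0, 0.04, 1.0],
    [0, 0, 0, 0, 0, 0.03, 1.0],
    [0, 0, 0, 0, 0, 0, 1.0]
  ]
}}

```text
clock: 23.45
tool_pos: [0.4876, -0.2082, 0.1047]
tcp_rot: [[0.968, 0.253, 0.0], [0.253, -0.968, -0.0], [0.0, 0.0, -1.0]]
wrist_force: [-0.3, 0.2, 1.9]
width: 0.171
```

Call:
{"op": "servo_tool", "data": {
  "targets": [
    [0, 0, 0, 0, 0, -0.03, 1.0],
    [0, 0, 0, 0, 0, 0, 1.8],
    [0, 0, 0, 0, 0, 0, 2.2],
    [0, 0, 0, 0, 0, 0, 3],
    [0, 0, 0, 0, 0, 0, 4],
    [0, 0, 0, 0, 0, 0, 5],
    [0, 0, 0, 0, 0, 0, 5],
    [0, 0, 0, 0, 0, 0, 5]
  ]
}}

```text
clock: 24.25
tool_pos: [0.4875, -0.2082, 0.1047]
tcp_rot: [[0.968, 0.253, 0.0], [0.253, -0.968, -0.0], [0.0, 0.0, -1.0]]
wrist_force: [0.1, 0.2, 0.3]
width: 0.536
```

Call:
{"op": "servo_tool", "data": {
  "targets": [
    [0, 0, 0, 0, 0, -0.5, 5],
    [0, 0, 0, 0, 0, -1, 5],
    [0, 0, 0, 0, 0, -2, 5],
    [0, 0, 0, 0, 0, -3, 5],
    [0, 0, 0, 0, 0, -3, 5],
    [0, 0, 0, 0, 0, -3, 5],
    [0, 0, 0, 0, 0, -2, 5],
    [0, 0, 0, 0, 0, 0, 5],
    [0, 0, 0, 0, 0, 0, 5]
  ]
}}

```text
clock: 25.15
tool_pos: [0.4873, -0.2081, 0.2499]
tcp_rot: [[0.968, 0.253, 0.001], [0.253, -0.968, -0.0], [0.0, 0.001, -1.0]]
wrist_force: [0.1, 0.2, 0.2]
width: 0.529
```

```bash
python3 -c "
from h import *
print(robot.get_obs()['tool_pos'],robot.get_obs()['width'])
grab('side','s3'); grab('wrist','w5')
p=cv2.imread('pics/s3.png')[130:250,260:420]; w=cv2.imread('pics/w5.png')
c=np.zeros((400,1000,3),np.uint8); c[:300,:400]=cv2.resize(p,(400,300),interpolation=cv2.INTER_CUBIC); c[:300,400:800]=cv2.resize(w,(400,300)); cv2.imwrite('pics/c5.png',c[:300,:800])
P,q,ok=cloud('wrist')
m=ok&(np.hypot(P[...,0]-.4875,P[...,1]+.208)<.035)
for a,b in [(.038,.049),(.058,.07),(.11,.126)]:
    t=m&(P[...,2]>a)&(P[...,2]<b); print(a,t.sum(),rect(P,t) if t.sum()>5 else '',np.median(P[t][:,2]))
"
```

```text
[ 0.48733683 -0.2080643   0.24988259] 0.5288712887677145
0.038 198 (198, array([ 0.48245828, -0.19874245]), (39.47966766357422, 17.80595588684082), 21.004901885986328) 0.04310010366826125
0.058 686 (686, array([ 0.48679013, -0.20837114]), (38.85237121582031, 35.96894073486328), 16.225738525390625) 0.06495221738044141
0.11 876 (876, array([ 0.4873909 , -0.21023279]), (15.614002227783203, 36.48974609375), 14.43578052520752) 0.11778564777090852
```

View pics/c5.png

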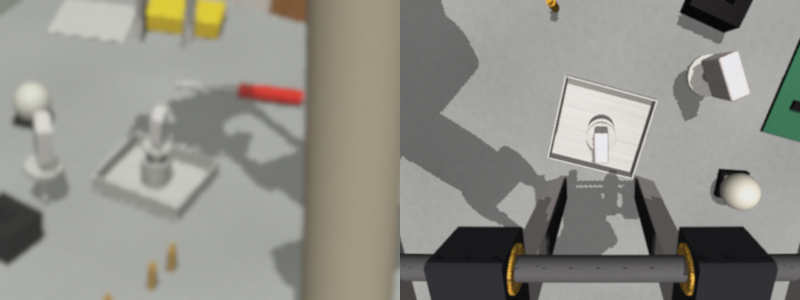

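The side view shows the plug upright in the well at (155,170) with the puller standing in it. The wrist view agrees: (600,135), with the gripper clear. Heights match: plug top 43 mm, collar top 65 mm and head top 118 mm.

```bash
python3 -c "
from cell import robot
print(robot.hand_in())"
```

```text
the job is handed in; nothing more can be done
None
```

The plug is standing upright in the parts well with the puller still in it, and I've handed the job in. The robot gave no verdict.

- **Seating and screwing in:** I took the smaller grey puller from its stand and fitted its lugs straight into the slot, which I could see in the wrist camera. The floor contact was about 3.5 N. I turned it about 57° clockwise to the stop, where the moment rose to about 0.14 N m.
- **Drawing and placing:** The plug came up with a wrist reading of about 10 N. I carried it to the well, set it down with about 3 N and let go, by about 25 s of the 72 s allowed.
- **Last checks:** Camera heights were 43 mm for the plug top, 65 mm for the collar and 118 mm for the head top. These match a plug flat on the well floor with the nose fully seated. The head and collar centres are about 2 mm or less from the well centre, and the gripper is 145 mm above its release height, touching nothing.
- **Not fully checked:** No check failed. I did not measure the bystanders individually. I only saw that those in view looked undisturbed, and the jar and foot pad were not in the last pictures. The camera and grip estimates of the puller's sideways position disagreed by up to 1.7 mm, which made no difference.

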